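# Open the push-and-turn safety cap of a tin in its holder

### The job

Slide the square tin along the bench, without lifting or tipping it, through the mouth of the plywood holder until it is fully home. There press its push-and-turn safety cap down, twist it anticlockwise (seen from above) while pressed until it is free, and lift it straight up, some 5 to 10 cm. Finish with the cap still held in the gripper, level and clear above the tin, the tin still home in the holder; leave the tape roll and tape measure where they are.

Things in the scene. Friction and masses are not known exactly. Their poses are not given: they have to be found in the camera images.
- tin: Loose square tin, 64 x 64 mm, 50 mm high, about 0.3 kg, white with a paper band and metal rims; origin at the centre of its underside, x and y square to its sides, z up. A neck, 32 mm across, rises from its middle to 85 mm, with a lug at the tin's +x and -x. Its foot is slippery (friction about 0.2): it can be drawn along by its cap, which turns under 7 degrees on the tin unless pressed.
- cap: Black ribbed safety cap on the tin's neck, loose, 54 mm across (16 narrow flats, the first facing its +x), 38 mm high, 60 g; origin at the centre of its underside, x along the tin's x while locked. Locked, its underside is 62 mm and its top 100 mm above the bench, with 12 mm free between it and the tin's flat top below. About 1 mm of play on the neck.
- cap_mid (a point): Centre of the cap, 19 mm above its underside. How it works: pressed, it yields to a spring (4 N, then 1.2 N per mm); it clears a safety tooth after 4 mm (9 N) and bottoms after 6.5 mm (12 N). Kept down, it turns anticlockwise from above (clockwise is blocked); the tooth ends at about 52 degrees, and from there to 140 degrees the cap comes free straight up.
- holder: Plywood U screwed to the bench, no floor: two sides and a back, 12 mm thick, 34 mm high, 69 mm clear between the sides. The mouth opens to its own -y, its splayed lips reach 46 mm before the origin; the inside of the back wall is 34.5 mm behind it (+y). Origin on the bench, mid-seat. 134 mm wide over low screw flanges (6 mm high) outside the walls.
- holder_seat (a point): The holder's origin, axes as the holder's: a tin that is home stands with its centre here or up to 2.5 mm further in (+y), its sides parallel to the walls. The tin enters along +y.
- tape_roll: bystander: roll of tape lying flat, 68 mm across, 19 mm high, origin at the centre of its underside
- measure: bystander: tape measure standing on edge, 36 x 74 x 62 mm, origin at the centre of its underside
Not all that is in view belongs to the job. There is more than one size of the tin; the one meant has the size given above.

How it is judged (in metres and radians):
On the way, in this order (a step that is already met when the one before it is completed fails the run):
1. the tin stands home in the holder with its cap still on (horizontal distance between tin and holder_seat below 0.012 m and angle between tin's own z axis and vertical below 0.08 rad and z of cap_mid in the frame of tin below 0.084 m and angle between the x axis of cap and the x axis of tin, either way round below 0.2 rad), for 0.2 s.
2. in the holder, the cap is kept pressed at least 3 mm down while it is turned past its tooth (horizontal distance between tin and holder_seat below 0.012 m and z of cap_mid in the frame of tin below 0.078 m and angle between the x axis of cap and the x axis of tin, either way round above 0.35 rad), for 0.06 s.
At the end, for the whole second after the job is handed in: The gripper holds the cap still (over 1 N), 35 to 160 mm above its locked height, within 35 mm of the tin's axis and within 0.3 rad of level, not touching the tin; the tin stands flat on the bench, within 12 mm of the seat of the holder, at rest (z of cap_mid in the frame of tin between 0.116 and 0.241 m and horizontal distance between cap_mid and tin below 0.035 m and angle between cap's own z axis and vertical below 0.3 rad and contact force between the fingers and cap above 1 N and contact force between cap and tin below 0.1 N and linear speed of cap below 0.03 m/s and horizontal distance between tin and holder_seat below 0.012 m and height (world z) of tin below 0.003 m and angle between tin's own z axis and vertical below 0.05 rad and linear speed of tin below 0.02 m/s); the arm keeps its last pose, push and grip.
It fails at once if the tin is lifted off the bench (more than 10 mm) (height (world z) of tin above 0.01 m).
It fails at once if the tin is tipped (more than 0.25 rad) (angle between tin's own z axis and vertical above 0.25 rad).
It fails at once if a bystander is moved more than 20 mm (distance of any of tape_roll, measure from where it was at the start of the episode above 0.02 m).
It also fails if it takes over 48 s, if anything falls off the work surface, if the arm or the gripper's body presses on something with over 40 N, if the wrist force passes 120 N, or if a joint passes its speed limit or range.

### The arm

A 7-joint arm with a two-finger parallel gripper is mounted at the origin on a cart in front of the work surface, level with it; the furniture and walls round the work are solid. World frame = base frame: x ahead of the robot, y to its left, z up, the work surface at z = 0. Lengths are in mm, angles in rad, forces in N, time in s.
With the tool pointing down it reaches from about 425 to 875 mm from the base axis. Payload 8.4 kg.
Tool frame: the origin (TCP) lies at the very end of the fingers, on their centre line; the grasp point (between the pads) lies 19 mm behind it; z points along the fingers, y is the line along which they close (so a half turn about z gives the same grasp; the last joint's range is limited). The gripper opens to 87 mm and grips with 3 to 60 N. Pads are 19 mm wide; open, the fingers measure 117 mm over their backs; the gripper's body (75 mm by 190 mm) begins 51 mm behind the grasp point.
Start: joints at [1.197, 0.333, 0.04, 1.465, -0.013, 1.343, -0.059], TCP at [176.359, -625.589, 222.546] pointing down, gripper open.
Joint ranges: [-2.58, 2.58], [-0.38, 2.09], [-1.3, 1.39], [0.25, 2.4], [-1.5, 4.64], [0.08, 2.09], [-2.65, 2.65]. Speed limits (rad/s): [2.22, 2.22, 2.79, 2.79, 3.14, 3.14, 3.14].

### API

Orientations are given as a rotation vector (axis times angle).
In Python, from workcell import ctrl gives the robot as it stands. The module is installed in compiled form; this text tells all that it offers. Calls block until the motion is done:
- ctrl.movep(position, orientation): joint-space move of the TCP to a pose.
- ctrl.line_to(position, frame=None, v=150, max_force=None): straight line of the TCP; frame=None keeps the orientation; v is the mean speed in mm/s. With max_force (N) it stops when the force on the tool has changed by that much, and returns True; else False.
- ctrl.move_joints(angles): joint-space move.
- ctrl.move_gripper(opening, strength=None): finger opening in mm; strength is the grip in N (None keeps the last); returns when the fingers have stopped.
- ctrl.sleep(seconds).
- ctrl.inverse_kinematics(position, orientation): joint angles nearest the present ones, or None.
- ctrl.read_state(): the state.
- ctrl.grab_frame(name): name is "scene" or "side" or "wrist"; returns a dict with "pixels" (420x560x3 uint8, blue, green, red), "intrinsics" (3x3 intrinsics, pixels), "world_to_cam" (4x4, takes a point from world to camera coordinates); the wrist camera has in their place "mount" (4x4, takes a point from camera to tool coordinates, whose origin is the TCP and whose axes are the flange's). Camera axes: x right, y down, z forward; pixel columns grow to the right and rows downward; lengths in mm; the calibration is good to about 2 mm. The wrist camera is an equidistant fisheye: a pixel r from the principal point sees the ray r / f radians off the axis. A picture is of the moment at which its call begins: read the wrist's pose just before it. There is no depth.
A pose or a line that the arm cannot do raises ctrl.MotionError and nothing moves.
- ctrl.close_job(): hands the job in; it is judged then, once.
The state is a dict: "t": time; "joints": joint angles; "joint_vel": joint speeds; "joint_efforts": joint torques, N m; "tool_pos": TCP position; "orientation": TCP orientation; "ft_force": force on the tool from outside, world axes, zero at the start; "ft_torque": the same for the moment, N m; "opening": finger opening in mm; "gripper_force": force on a finger pad.
Only numpy, scipy, OpenCV 4.12 (cv2) and the standard library are available. Lean on these libraries where they do the work, as an engineer would, in place of code of your own. Each camera call takes 0.05 s, during which the arm holds its last target. There are 200 camera calls.

## Working session

There is one attempt and no reset: what is moved stays moved. The work goes in short steps, each a Python script; the robot and the scene stay as the last script left them, time stands still between calls to the robot, and variables do not carry over. Pictures are saved under pics/ and viewed, at most 10 in all, crops included, and the job is handed in when it is done.

```bash
mkdir -p pics; cat > h.py <<'E'
import numpy as np, cv2
from workcell import ctrl
def grab(n, save=None):
    s=ctrl.read_state(); f=ctrl.grab_frame(n)
    if save: cv2.imwrite(f'pics/{save}.png', f['pixels'])
    return s,f
def cast(f,uv,z):
    K=np.array(f['intrinsics']);T=np.array(f['world_to_cam']);R=T[:3,:3];t=T[:3,3]
    d=R.T@np.linalg.inv(K)@np.array([uv[0],uv[1],1.]); c=-R.T@t
    return c+d*(z-c[2])/d[2]
def proj(f,p):
    K=np.array(f['intrinsics']);T=np.array(f['world_to_cam']);q=K@(T[:3,:3]@np.array(p,float)+T[:3,3]); return q[:2]/q[2]
E
python3 - <<'E'
from h import *
for n in ['scene','side','wrist']:
    s,f=grab(n,n+'0')
    if n!='wrist': print(n,np.array(f['intrinsics']).tolist(),np.round(f['world_to_cam'],3).tolist())
    else: print(np.array(f['intrinsics']).tolist(),np.round(f['mount'],3).tolist())
print(s['orientation'],s['t'],s['opening'])
E
```

```text
scene [[446.92003947885644, 0.0, 281.2626744514724], [0.0, 446.92003947885644, 211.68174560332434], [0.0, 0.0, 1.0]] [[-0.788, -0.615, 0.016, 322.857], [-0.283, 0.34, -0.897, 272.644], [0.546, -0.711, -0.442, 505.951], [0.0, 0.0, 0.0, 1.0]]
side [[474.4675412260623, 0.0, 277.84752685784787], [0.0, 474.4675412260623, 198.20825615834318], [0.0, 0.0, 1.0]] [[-0.85, -0.526, 0.012, 369.036], [-0.275, 0.424, -0.863, 295.551], [0.449, -0.737, -0.505, 566.692], [0.0, 0.0, 0.0, 1.0]]
[[325.19226210127806, 0.0, 275.4856457879612], [0.0, 325.19226210127806, 210.59433742155215], [0.0, 0.0, 1.0]] [[0.0, -0.967, -0.257, 69.98], [1.0, 0.0, -0.001, 0.256], [0.001, -0.257, 0.967, -162.592], [0.0, 0.0, 0.0, 1.0]]
[-3.11056128e+00 -4.30161000e-01  4.56353752e-04] 0.1 86.88928441502432
```

View pics/scene0.png

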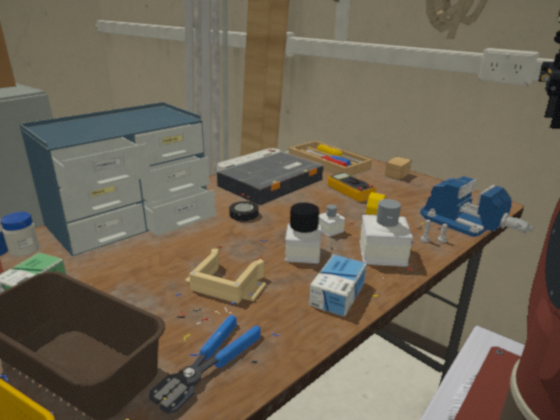

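View pics/side0.png

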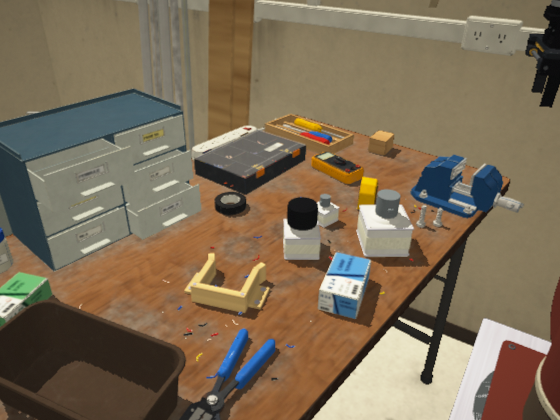

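The scene view shows the black-capped tin at about (303,235) and the plywood holder at (228,278), with blue cartons, another tin and a small bottle nearby. I'll zoom in and take cap and holder measurements.

```bash
python3 - <<'E'
from h import *
for n,(x0,y0) in dict(scene=(170,180),side=(170,180)).items():
    im=cv2.imread(f'pics/{n}0.png')
    c=cv2.resize(im[y0:y0+135,x0:x0+190],None,fx=4,fy=4,interpolation=cv2.INTER_CUBIC)
    cv2.imwrite(f'pics/{n}0c.png',c)
    s,f=grab(n)
    for p in [(0,0,0)]:pass
    m=(im.max(2)<45).astype(np.uint8)
    cs,_=cv2.findContours(m,cv2.RETR_EXTERNAL,cv2.CHAIN_APPROX_NONE)
    for k in cs:
        b=cv2.boundingRect(k)
        if 270<b[0]<320 and 180<b[1]<240 and b[2]>15:
            print(n,'cap box',b, 'top ctr z100 via row of widest:', cast(f,(b[0]+b[2]/2-.5,b[1]+7),100), 'bottom z62',cast(f,(b[0]+b[2]/2,b[1]+b[3]),62))
    # holder yellow mask
    hsv=cv2.cvtColor(im,cv2.COLOR_BGR2HSV)
    print(hsv[290,220],hsv[285,230])
    print('pixel grid: tin-ish ground',cast(f,(303,262),0),cast(f,(228,290),34))
s,f=grab('wrist');print(s['tool_pos'])
E
```

```text
scene cap box (291, 204, 27, 28) top ctr z100 via row of widest: [ 473.28214189 -147.41578517  100.        ] bottom z62 [ 464.8929029  -139.70349087   62.        ]
[ 21 104 140] [ 21  96 167]
pixel grid: tin-ish ground [ 461.70548921 -134.39491953    0.        ] [476.83709338  52.88872926  34.        ]
side cap box (301, 207, 192, 213) top ctr z100 via row of widest: [ 327.56974341 -216.87804537  100.        ] bottom z62 [196.65419774 134.75552792  62.        ]
side cap box (288, 198, 30, 32) top ctr z100 via row of widest: [ 479.44194237 -154.5297331   100.        ] bottom z62 [ 466.14655957 -135.54731733   62.        ]
[ 23 109 243] [ 13 162 140]
pixel grid: tin-ish ground [ 458.09294184 -126.06438952    0.        ] [502.86296731  38.67016321  34.        ]
[ 176.28027444 -625.41026377  222.14278602]
```

View pics/side0c.png

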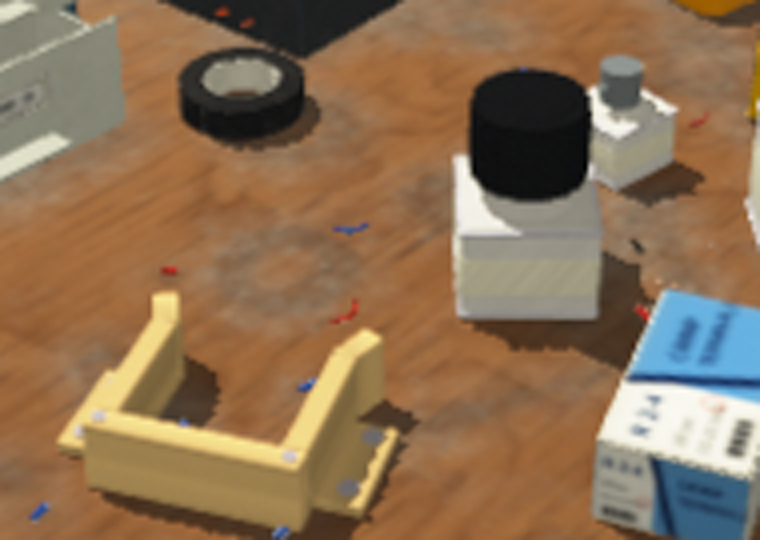

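View pics/wrist0.png

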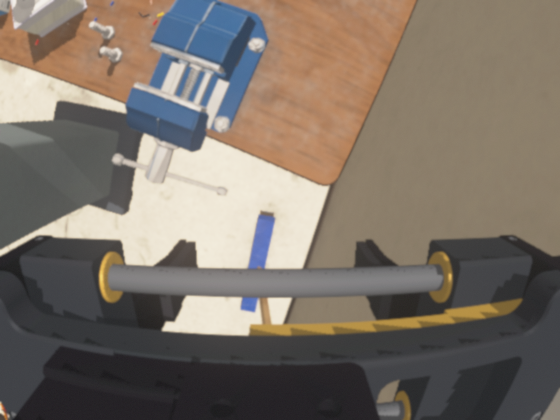

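The side crop shows the holder with its back wall nearest the camera (crop 87,425 to 303,470) and its mouth facing away. The lip tips are at (165,293) and (370,333), and the tin's front face runs from (458,315) to (598,318). The wrist view looks past the bench edge. I'll take a wrist view from above both.

```bash
cat >> h.py <<'E'
from scipy.spatial.transform import Rotation as Ro
def down(yaw): return (Ro.from_euler('z',yaw)*Ro.from_euler('x',np.pi)).as_rotvec()
def wcast(s,f,uv,z):
    K=np.array(f['intrinsics']);M=np.array(f['mount']);R=Ro.from_rotvec(s['orientation']).as_matrix()
    a=np.array([uv[0]-K[0,2],uv[1]-K[1,2]]);r=np.hypot(*a);th=r/K[0,0]
    d=np.r_[np.sin(th)*a/max(r,1e-9),np.cos(th)]
    d=R@M[:3,:3]@d; c=R@M[:3,3]+np.array(s['tool_pos'])
    return c+d*(z-c[2])/d[2]
def wproj(s,f,p):
    K=np.array(f['intrinsics']);M=np.array(f['mount']);R=Ro.from_rotvec(s['orientation']).as_matrix()
    q=M[:3,:3].T@(R.T@(np.array(p,float)-s['tool_pos'])-M[:3,3]); n=np.hypot(q[0],q[1]); th=np.arctan2(n,q[2])
    return K[:2,2]+K[0,0]*th*q[:2]/n
E
python3 - <<'E'
from h import *
s,f=grab('side')
g=lambda u,v,z: np.round(cast(f,(u/4+170,v/4+180),z)[:2],1)
print('back outer bottom',g(88,488,0),g(303,528,0)); print('back outer top',g(87,428,34),g(303,470,34))
print('tips',g(165,293,34),g(370,333,34)); print('tin bottom front',g(458,315,0),g(598,318,0)); print('tin top', g(455,238,50),g(600,240,50)); print('cap bottom front',g(528,198,62))
for x,y,z in [(450,-60,300),(470,-60,250),(520,-60,250)]:
  for yaw in np.arange(-3,3.1,.5):
    q=ctrl.inverse_kinematics([x,y,z],down(yaw))
    print(x,y,z,round(yaw,1),None if q is None else np.round(q,2))
E
```

```text
back outer bottom [559.1  63.1] [472.4  34.9]
back outer top [555.5  63.9] [469.4  37.8]
tips [585.  -22.2] [494.3 -47.1]
tin bottom front [ 491.5 -116.1] [ 436.1 -148.9]
tin top [ 488.5 -106.7] [ 433.7 -140.1]
cap bottom front [ 468.4 -136. ]
450 -60 300 -3.0 [ 0.68 -0.08 -0.6   1.76 -0.05  1.45  1.8 ]
450 -60 300 -2.5 [-0.85 -0.21  0.77  1.82  0.15  1.47  2.11]
450 -60 300 -2.0 [-1.08 -0.29  0.93  1.82  0.23  1.5   2.52]
450 -60 300 -1.5 None
450 -60 300 -1.0 [ 0.67 -0.08 -0.59  1.76 -0.05  1.45 -2.48]
450 -60 300 -0.5 [ 0.67 -0.08 -0.59  1.76 -0.05  1.45 -1.98]
450 -60 300 0.0 [ 0.67 -0.08 -0.58  1.76 -0.05  1.45 -1.48]
450 -60 300 0.5 [ 0.68 -0.08 -0.59  1.76 -0.05  1.45 -0.98]
450 -60 300 1.0 [ 0.69 -0.08 -0.6   1.76 -0.05  1.45 -0.48]
450 -60 300 1.5 [ 0.7  -0.08 -0.62  1.76 -0.05  1.45  0.02]
450 -60 300 2.0 [ 0.72 -0.08 -0.63  1.76 -0.05  1.45  0.53]
450 -60 300 2.5 [ 0.72 -0.08 -0.64  1.76 -0.05  1.45  1.03]
450 -60 300 3.0 [ 0.73 -0.08 -0.64  1.76 -0.05  1.45  1.53]
470 -60 250 -3.0 [ 0.67 -0.01 -0.63  1.81 -0.01  1.35  1.76]
470 -60 250 -2.5 [-1.   -0.15  0.95  1.87  0.13 
[... 684 characters left out ...]
7  1.35  1.69]
520 -60 250 -2.5 [ 1.03  0.19 -1.11  1.69  0.17  1.37  2.11]
520 -60 250 -2.0 [ 1.03  0.19 -1.11  1.69  0.17  1.37  2.61]
520 -60 250 -1.5 None
520 -60 250 -1.0 [ 0.54  0.1  -0.55  1.71  0.05  1.35 -2.58]
520 -60 250 -0.5 [ 0.56  0.1  -0.57  1.7   0.05  1.35 -2.08]
520 -60 250 0.0 [ 0.57  0.1  -0.57  1.7   0.06  1.35 -1.59]
520 -60 250 0.5 [ 0.58  0.1  -0.59  1.7   0.06  1.35 -1.09]
520 -60 250 1.0 [ 0.6   0.1  -0.61  1.7   0.06  1.35 -0.59]
520 -60 250 1.5 [ 0.61  0.11 -0.62  1.7   0.06  1.35 -0.09]
520 -60 250 2.0 [ 0.63  0.11 -0.64  1.7   0.07  1.35  0.41]
520 -60 250 2.5 [ 0.64  0.11 -0.65  1.7   0.07  1.35  0.91]
520 -60 250 3.0 [ 0.68  0.11 -0.7   1.7   0.07  1.36  1.4 ]
```

```bash
python3 - <<'E'
from h import *
s,f=grab('side')
for n,u,v,z in [('roll',230,203,10),('carton near corner',328,312,0),('carton right',354,317,0),('carton left top',336,253,50),('small bottle',327,222,0),('big tin',362,247,0),('big tin cap',388,195,110),('measure',369,205,0),('drawer',200,210,20)]:
    print(n,np.round(cast(f,(u,v),z),0))
ctrl.movep([500,-80,260],down(0.536))
s,f=grab('wrist','w1'); print(s['t'],s['tool_pos'],np.round(s['joints'],2))
for p in [(479,-158,100),(526,6,34),(540,-35,34)]: print(p,np.round(wproj(s,f,p)))
E
```

```text
roll [ 685. -209.   10.]
carton near corner [362. -35.   0.]
carton right [322. -47.   0.]
carton left top [ 393. -121.   50.]
small bottle [ 481. -270.    0.]
big tin [ 385. -227.    0.]
big tin cap [ 359. -255.  110.]
measure [ 434. -381.    0.]
drawer [ 709. -140.   20.]
2.6667 [499.93325406 -81.20824223 259.85979433] [ 0.61  0.06 -0.55  1.73  0.03  1.37 -0.99]
(479, -158, 100) [327. 248.]
(526, 6, 34) [224. 129.]
(540, -35, 34) [259. 136.]
```

View pics/w1.png

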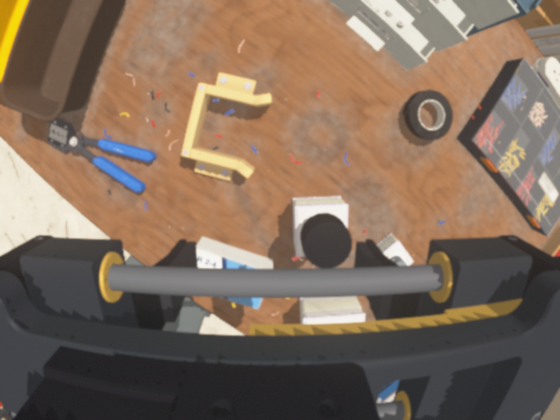

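Wrist view: cap at about (326,240), just off my estimate (327,248). The holder's back wall runs (203,85) to (187,160), with lip tips at (268,97) and (250,172). Now a crop for precise holder corners and the tin's edges.

```bash
python3 - <<'E'
from h import *
im=cv2.imread('pics/w1.png')
cv2.imwrite('pics/w1c.png',cv2.resize(im[65:275,170:370],None,fx=2.85,fy=2.85,interpolation=cv2.INTER_CUBIC))
s,f=grab('wrist'); im=f['pixels']
m=(im.max(2)<48).astype(np.uint8)
cs,_=cv2.findContours(m,cv2.RETR_EXTERNAL,cv2.CHAIN_APPROX_NONE)
for k in cs:
    (c,r)=cv2.minEnclosingCircle(k)
    if 300<c[0]<350 and 210<c[1]<265 and r>10: 
        print('cap',c,r,cv2.boundingRect(k)); e=cv2.fitEllipse(k);print(e)
        print(wcast(s,f,c,100),wcast(s,f,c,81))
hsv=cv2.cvtColor(im,cv2.COLOR_BGR2HSV); print(hsv[100:130:10,198])
m=cv2.inRange(hsv,(18,70,150),(32,170,255)); m[:,:175]=0;m[:,280:]=0;m[:60]=0;m[190:]=0
cs,_=cv2.findContours(m,cv2.RETR_EXTERNAL,cv2.CHAIN_APPROX_NONE); k=max(cs,key=cv2.contourArea)
print(cv2.contourArea(k),cv2.approxPolyDP(k,2.2,True)[:,0].tolist())
E
```

```text
[[ 24  81 245]
 [ 25  81 245]
 [ 19 105 223]]
2529.5 [[219, 73], [214, 86], [198, 84], [182, 155], [206, 164], [209, 162], [214, 167], [226, 167], [229, 170], [235, 168], [248, 177], [252, 167], [243, 160], [197, 149], [192, 144], [196, 141], [193, 142], [198, 131], [196, 126], [200, 128], [199, 116], [203, 114], [202, 107], [206, 102], [203, 98], [206, 93], [256, 105], [271, 101], [268, 93], [252, 94], [255, 81]]
```

View pics/w1c.png

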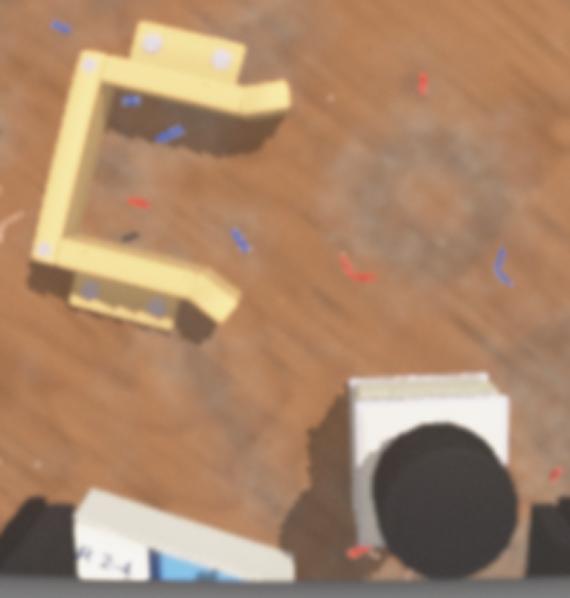

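```bash
python3 - <<'E'
from h import *
s,f=grab('wrist')
g=lambda x,y,z: np.round(wcast(s,f,(x/2.85+170-.3,y/2.85+65-.3),z)[:2],1)
print('cap top',g(446,507,100))
a,b=g(355,400,50),g(508,396,50); print('tin top edge',a,b,np.linalg.norm(b-a),np.degrees(np.arctan2(*(a-b)[::-1])))
print('tin c', (a+b)/2+32*np.array([[0,1],[-1,0]])@((a-b)/np.linalg.norm(a-b)))
a,b=g(350,380,0),g(488,376,0); print('tin foot',a,b,np.linalg.norm(b-a),np.degrees(np.arctan2(*(a-b)[::-1])))
print('tin left edge',g(360,548,50))
P=g(82,52,34);Q=g(35,256,34); d=P-Q; L=np.linalg.norm(d); th=np.arctan2(d[1],d[0]); print('back',P,Q,L,np.degrees(th))
y=np.array([-np.sin(th),np.cos(th)]); print('seat',(P+Q)/2-46.5*y)
for p in [(107,80),(240,112),(65,238),(205,268),(290,93),(228,306),(118,62),(240,90)]:
    w=g(*p,34)-((P+Q)/2-46.5*y); print(p,np.round([w@[np.cos(th),np.sin(th)],w@y],1))
E
```

```text
cap top [ 483.7 -153.4]
tin top edge [ 492.2 -111.3] [ 526.7 -166. ] 64.67101359960274 122.24016217395304
tin c [ 536.51622183 -121.57898258]
tin foot [ 490.  -113.1] [ 525.3 -168.4] 65.60624970229587 122.55156976374138
tin left edge [ 436.7 -148. ]
back [560.4  61.9] [474.1  37.1] 89.79270571711264 16.03304426381049
seat [530.09291403   4.80873062]
(107, 80) [35.3 32.9]
(240, 112) [ 34.5 -25.1]
(65, 238) [-34.3  34.9]
(205, 268) [-32.7 -26.9]
(290, 93) [ 47.3 -43.2]
(228, 306) [-46.1 -40.2]
(118, 62) [43.7 30.2]
(240, 90) [ 43.5 -22.8]
```

```bash
python3 - <<'E'
from h import *
y=np.radians(31.7)
ctrl.movep([483,-155,170],down(y))
print(ctrl.line_to([483,-155,68],v=120,max_force=6))
ctrl.move_gripper(50,30)
s=ctrl.read_state(); print(s['t'],s['tool_pos'],s['opening'],s['gripper_force'],s['ft_force'])
y2=np.radians(16.3)
print(ctrl.line_to([557,-91,s['tool_pos'][2]],frame=down(y2),v=50,max_force=12))
s,f=grab('wrist','w2'); print(s['t'],s['tool_pos'],s['opening'],s['gripper_force'],s['ft_force'],s['ft_torque'],np.round(s['joints'],2))
im=cv2.imread('pics/w2.png')
E
```

```text
False
5.0583 [ 483.10806523 -155.11614425   68.08505975] 53.473052797051 30.000192806938067 [7.99623292e-04 9.33214532e-01 6.60266511e-01]
False
7.1667 [556.98224198 -91.00078585  68.0990329 ] 53.402277675616375 30.00049942878605 [-0.83274639  0.48327231  2.74318519] [-0.02083295  0.23618079  0.01557296] [ 0.49  0.34 -0.47  1.83  0.18  1.02 -1.34]
```

View pics/w2.png

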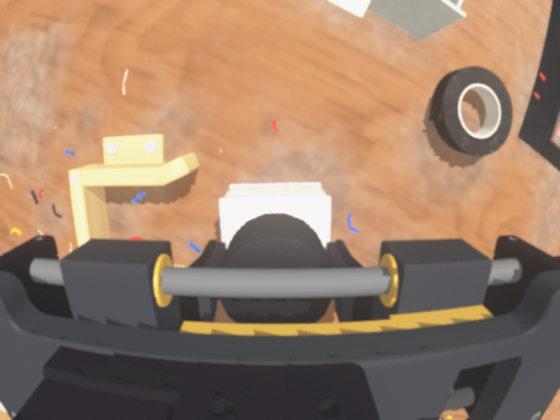

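The tin followed, with its top edge at about (220,198)–(331,196). The holder's near arm shows inner edge (105,186)–(165,184) and back corner (72,170). Checking numerically.

```bash
python3 - <<'E'
from h import *
s,f=grab('wrist')
im=cv2.imread('pics/w2.png'); hsv=cv2.cvtColor(im,cv2.COLOR_BGR2HSV)
g=lambda x,y,z: wcast(s,f,(x,y),z)[:2]
# tin foremost top edge: per column first white row after band; fit lines
gray=im.max(2).astype(int)
m=cv2.inRange(hsv,(0,0,215),(180,25,255)); 
pts=[]
for u in range(226,328,4):
    v=190+np.argmax(m[190:205,u]>0); pts.append(g(u,v,50))
pts=np.array(pts); vx,vy,x0,y0=cv2.fitLine(pts.astype(np.float32),cv2.DIST_HUBER,0,.01,.01).ravel()
print('tin edge ang',np.degrees(np.arctan2(vy,vx)),pts[0],pts[-1])
a,b=g(220,198,50),g(331,196,50);print('corners',a,b,np.linalg.norm(a-b),np.degrees(np.arctan2(*(a-b)[::-1])))
# holder arm inner/outer edges
h=cv2.inRange(hsv,(18,40,150),(34,190,255))
Y=np.radians(16.3); S=np.array([529,5.]);ex=np.array([np.cos(Y),np.sin(Y)]);ey=np.array([-ex[1],ex[0]])
for n,p in dict(backcorner=(72,170),inner0=(108,186),inner1=(163,184),outer0=(90,167),outer1=(160,165),tip=(199,160)).items():
    w=g(*p,34)-S; print(n,np.round([w@ex,w@ey],1))
E
```

```text
tin edge ang -73.756195 [579.02937055 -55.22056134] [ 595.1171904 -110.1624671]
corners [576.35143643 -52.2866783 ] [ 595.39411836 -113.14289594] 63.766001607450775 107.3755631019045
backcorner [47.  42.4]
inner0 [34.8 12.8]
inner1 [ 35.2 -28.3]
outer0 [48.3 26.3]
outer1 [ 47.5 -27. ]
tip [ 49.9 -53. ]
```

```bash
cat >> h.py <<'E'
Y=np.radians(16.3); S=np.array([529,5.]);ex=np.array([np.cos(Y),np.sin(Y)]);ey=np.array([-ex[1],ex[0]])
def H(a,b,z=68.1): return list(S+a*ex+b*ey)+[z]
def rep(l=''):
    s=ctrl.read_state(); w=np.array(s['tool_pos'][:2])-S; F=np.array(s['ft_force'])
    print(l,'t',round(s['t'],2),'h',np.round([w@ex,w@ey],2),'z',round(s['tool_pos'][2],2),'Fx,y,z',np.round([F[:2]@ex,F[:2]@ey,F[2]],2),'T',np.round(s['ft_torque'],2),'op',round(s['opening'],2),'g',round(s['gripper_force'],1)); return s
E
python3 - <<'E'
from h import *
rep()
print(ctrl.line_to(H(1.5,-92),v=40)); rep()
for b in (-60,-30,-10):
    r=ctrl.line_to(H(1.5,b),v=40,max_force=8); rep(r)
    if r: break
else:
    print(ctrl.line_to(H(1.5,12),v=25,max_force=8)); rep()
E
```

```text
t 7.27 h [-8.0000e-02 -1.0005e+02] z 68.12 Fx,y,z [-0.7  -0.54  2.5 ] T [-0.09  0.26 -0.05] op 53.61 g 30.0
False
 t 7.62 h [  1.82 -90.97] z 68.1 Fx,y,z [0.87 0.59 2.09] T [0.31 0.04 0.02] op 53.64 g 30.0
False t 8.57 h [  1.55 -59.65] z 68.09 Fx,y,z [-0.9   1.12  1.7 ] T [ 0.26  0.02 -0.02] op 53.72 g 30.0
False t 9.47 h [  1.54 -29.64] z 68.08 Fx,y,z [-0.17  1.43  1.5 ] T [0.32 0.05 0.01] op 53.76 g 30.0
False t 10.12 h [ 1.54 -9.45] z 68.09 Fx,y,z [0.07 1.17 1.97] T [0.24 0.09 0.01] op 53.71 g 30.0
True
 t 10.75 h [1.16 4.34] z 68.2 Fx,y,z [ 0.23 -3.57  1.52] T [-0.66 -0.3  -0.05] op 53.73 g 30.0
```

```bash
python3 - <<'E'
from h import *
ctrl.move_gripper(50,55); ctrl.sleep(0.3)
rep()
s,f=grab('wrist','w3')
im=cv2.imread('pics/w3.png')
cv2.imwrite('pics/w3c.png',cv2.resize(im[110:300,150:410],None,fx=3,fy=3,interpolation=cv2.INTER_CUBIC))
for n,p in dict(seatcorner_pp=(32,34.5),mm=(32,-32)).items(): print(n,np.round((wproj(s,f,H(*p,50))-[150,110])*3))
E
```

```text
t 11.27 h [1.15 4.12] z 67.98 Fx,y,z [ 0.97 -2.3   4.  ] T [-0.62 -0.31 -0.05] op 53.28 g 55.0
seatcorner_pp [216. 257.]
mm [564. 257.]
```

View pics/w3c.png

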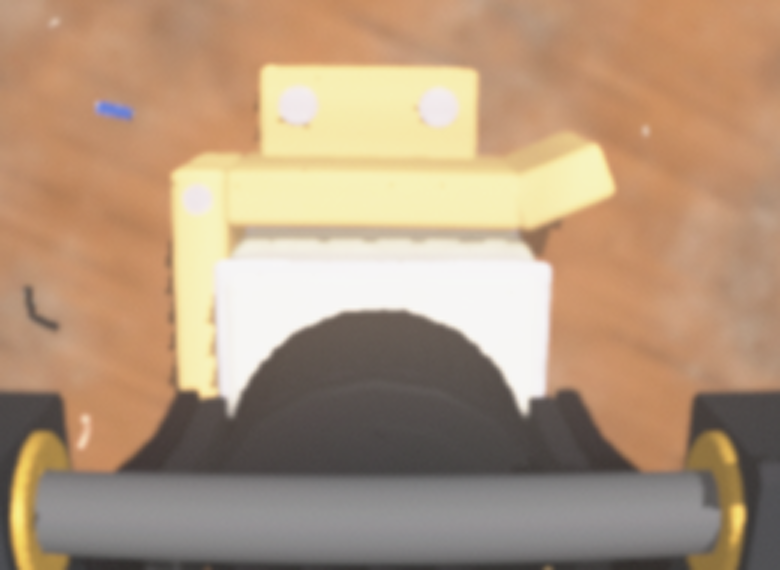

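The tin is home: its top (218,262)–(550,262) in the crop sits parallel to the arm and tight against the back wall. Now press and twist.

```bash
python3 - <<'E'
from h import *
a,b=1.0,3.6
print(ctrl.line_to(H(a,b,68),v=20)); s=rep()
for z in (65,63,62,61.3,60.8):
    r=ctrl.line_to(H(a,b,z),v=15,max_force=22); s=rep(z)
    if r: break
    if s['ft_force'][2]>17: break
E
```

```text
False
 t 11.57 h [1.1  3.94] z 67.99 Fx,y,z [ 0.48 -0.84  3.88] T [-0.13 -0.28 -0.05] op 53.57 g 55.0
65 t 11.92 h [1.14 3.98] z 65.17 Fx,y,z [-0.76 -0.01  6.07] T [-0.05  0.01  0.02] op 53.61 g 55.0
63 t 12.2 h [1.14 3.95] z 63.32 Fx,y,z [-1.43 -1.35  9.59] T [-0.07  0.2   0.01] op 53.39 g 55.0
62 t 12.45 h [1.14 3.91] z 62.44 Fx,y,z [-1.61  0.02 10.72] T [-0.15  0.34 -0.01] op 53.52 g 55.0
61.3 t 12.7 h [1.14 3.97] z 61.83 Fx,y,z [-1.96 -0.59 10.51] T [-0.11  0.46 -0.05] op 53.71 g 55.0
60.8 t 12.95 h [1.12 3.93] z 61.49 Fx,y,z [-3.44  0.66 12.82] T [-0.09  0.59  0.01] op 53.26 g 55.0
```

```bash
python3 - <<'E'
from h import *
a,b,z=1.0,3.6,59.5
ctrl.line_to(H(a,b,z),v=15,max_force=22); rep('press')
for d in range(10,91,10):
    ctrl.line_to(H(a,b,z),frame=down(Y+np.radians(d)),v=40); s=rep(d)
    if abs(s['ft_torque'][2])>2 or s['ft_force'][2]>30: print('stop');break
print(np.round(s['joints'],2), np.degrees(Ro.from_rotvec(s['orientation']).as_euler('zyx')))
grab('wrist','w4')
E
```

```text
press t 13.2 h [1.41 3.89] z 61.34 Fx,y,z [-7.35  1.67 24.68] T [-0.17  1.79  0.04] op 53.66 g 55.0
10 t 13.53 h [2.2  3.89] z 61.39 Fx,y,z [-3.81  0.75 21.57] T [-0.03  0.85  0.15] op 53.2 g 55.0
20 t 13.85 h [2.27 4.05] z 61.36 Fx,y,z [-3.9   0.77 21.76] T [0.   0.88 0.09] op 53.12 g 55.0
30 t 14.18 h [2.29 4.12] z 61.38 Fx,y,z [-2.71  1.59 22.11] T [0.04 0.87 0.08] op 53.6 g 55.0
40 t 14.5 h [2.29 4.17] z 61.36 Fx,y,z [-3.58  1.53 21.71] T [0.05 0.89 0.12] op 53.43 g 55.0
50 t 14.82 h [2.35 4.16] z 61.38 Fx,y,z [-3.51  1.51 22.11] T [0.01 0.76 0.1 ] op 53.14 g 55.0
60 t 15.15 h [2.35 4.19] z 61.38 Fx,y,z [-3.62  2.25 22.01] T [0.02 0.81 0.05] op 53.61 g 55.0
70 t 15.47 h [2.33 4.14] z 61.37 Fx,y,z [-3.98  1.35 21.9 ] T [0.07 0.81 0.18] op 53.49 g 55.0
80 t 15.8 h [2.17 4.19] z 61.35 Fx,y,z [-4.11  1.54 24.  ] T [0.04 0.92 0.09] op 53.43 g 55.0
90 t 16.12 h [1.97 4.26] z 61.32 Fx,y,z [-5.54  1.83 23.84] T [-0.03  1.15  0.09] op 53.39 g 55.0
[ 0.58  0.34 -0.79  1.91  0.29  1.01 -0.05] [-1.06380045e+02  8.30704780e-02  1.79997132e+02]
```

View pics/w4.png

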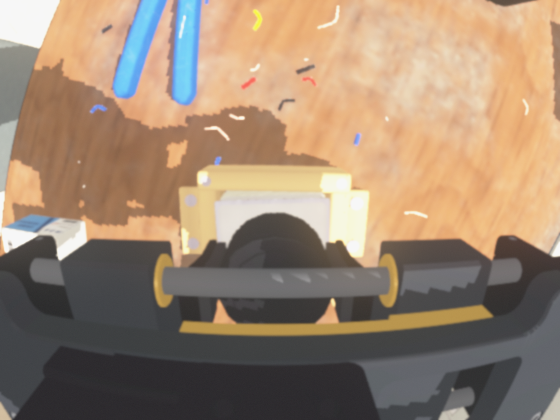

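Seen from the other side, the tin top (217,195)–(328,195) is square against the back wall (200–350, row 178), still home. Cap turned 90°. Lift gently, checking the force.

```bash
python3 - <<'E'
from h import *
a,b=1.6,3.9
for z in (64,67,70,73):
    r=ctrl.line_to(H(a,b,z),v=20); s=rep(z)
E
```

```text
64 t 16.55 h [1.92 4.34] z 64.52 Fx,y,z [0.02 0.03 9.63] T [-0.08  0.03  0.04] op 53.32 g 55.0
67 t 16.85 h [1.88 4.32] z 67.16 Fx,y,z [0.72 0.74 5.4 ] T [ 0.08 -0.32 -0.03] op 53.68 g 55.0
70 t 17.15 h [1.   4.11] z 69.57 Fx,y,z [0.23 0.58 2.45] T [ 0.04  0.04 -0.02] op 53.05 g 55.0
73 t 17.45 h [1.47 3.86] z 72.93 Fx,y,z [-0.1  -0.86  0.55] T [-0.02 -0.12  0.03] op 53.54 g 55.0
```

```bash
python3 - <<'E'
from h import *
ctrl.line_to(H(1.5,3.9,75),v=20); s=rep()
if s['ft_force'][2]>-1.5:
    r=ctrl.line_to(H(1.5,3.9,138),v=60,max_force=4); s=rep(r); ctrl.sleep(.3)
    grab('scene','s5'); grab('wrist','w5')
    a=cv2.imread('pics/s5.png')[170:320,150:350]; b=cv2.imread('pics/w5.png')[120:300,120:440]
    a=cv2.resize(a,(400,300)); b=cv2.resize(b,(400,300)); cv2.imwrite('pics/c5.png',np.hstack([a,b]))
E
```

```text
t 17.7 h [1.54 3.9 ] z 75.09 Fx,y,z [-0.71 -0.12 -0.58] T [ 0.03 -0.16  0.  ] op 53.24 g 55.0
False t 18.9 h [1.22 3.93] z 137.58 Fx,y,z [ 0.44  0.08 -0.22] T [-0.04 -0.13  0.01] op 53.36 g 55.0
```

View pics/c5.png

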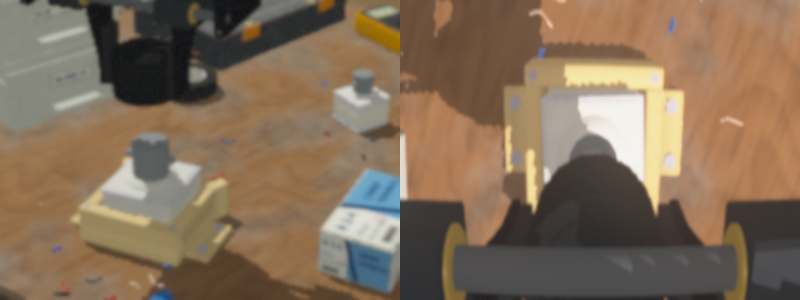

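Left half (scene): the tin stands flat in the holder, its bare neck at (150,155), and the cap is held level above at (145,70). Right half (wrist): the tin is square against the back wall. Handing in.

```bash
python3 -c "
from h import *
rep(); print(ctrl.close_job())"
```

```text
t 19.3 h [1.47 3.91] z 137.92 Fx,y,z [-0.22 -0.46 -0.58] T [-0.03 -0.12  0.02] op 53.42 g 55.0
the job is handed in; nothing more can be done
None
```

The job is handed in at about 19 s of the 48 s allowed, with no verdict shown: the tin was slid home in the holder, and its cap was pressed, turned 90° anticlockwise and lifted about 70 mm, still held level above the tin.

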